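File the menu board in its box and shut the lid

ROBOT

A 6-joint arm with a two-finger parallel gripper is mounted at the origin on the work surface. World frame = base frame: x ahead of the robot, y to its left, z up, the work surface at z = 0. Lengths are in mm, angles in rad, forces in N, time in s.
With the tool pointing down it reaches from about 275 to 1000 mm from the base axis. Payload 8.4 kg.
Tool frame: the origin (TCP) lies at the very end of the fingers, on their centre line; the grasp point (between the pads) lies 19 mm behind it; z points along the fingers, y is the direction in which the jaws open and shut (so a half turn about z gives the same grasp; the last joint's range is limited). The gripper opens to 85 mm and grips with 20 to 120 N. Pads are 22 mm wide; open, the fingers measure 114 mm over their backs; the gripper's body (76 mm by 85 mm) begins 54 mm behind the grasp point. The pads swing forward as they close: fully open they stand 13 mm farther back than shut.
Start: joints at [1.213, 0.353, 1.633, -0, 1.155, -0.002], TCP at [217.711, 585.858, 231.281] pointing down, gripper open.
Joint ranges: [-2.63, 2.63], [-0.92, 2.1], [0.06, 2.66], [-1.3, 4.44], [0, 2.69], [-3.02, 3.02]. Speed limits (rad/s): [2.22, 2.22, 2.79, 3.14, 3.14, 3.14].

INTERFACE

Orientations are given as [roll, pitch, yaw] about the fixed x, y, z axes, in that order (R = Rz(yaw) Ry(pitch) Rx(roll)).
In Python, from rig import sense, grab_frame, get_calibration, sign_off, boxes_of, trace gives the robot as it stands.
- The arm moves only by the tool servo_tool, never from a script. Its argument "rows" is a list of rows, each a list of 3 entries, a list of its own where there are three numbers: the finger opening in mm, from 0 to 85.4, then the shift along the tool's x, y, z in mm, then the turn, a rotation vector about the tool's x, y, z in degrees. A call has 1 to 8 rows; each row shifts and turns the commanded pose from where the row before left it, along the tool's axes as they then stand; what a row does not reach is not made up. A row lasts 1/8 s, in which the tool goes at most 62.5 mm and 10.7 degrees, less where a joint would pass 70% of its speed; a pose out of reach is approached as far as the arm can. A call is refused whole if a number of a shift passes 62.5 or a number of a turn 10.7, either way. A call with a gripper value outside its range is refused whole. The fingers move at their own pace and stop on an object; "force" is the grip in N (left out, the last holds). Time passes only in rows, so rows that do not move let the fingers close. It gives the time, the measured TCP pose, the force and the opening at its end, in the units of the state.
- sense(): the state, without advancing time (a new reading comes with each control period).
- grab_frame(name): name is "scene" or "top"; returns the picture (400x640x3 uint8, blue, green, red); there is no depth.
- get_calibration(name): a dict with "intrinsics" (3x3 intrinsics, pixels), "world_to_cam" (4x4, takes a point from world to camera coordinates). Camera axes: x right, y down, z forward; pixel columns grow to the right and rows downward; lengths in mm; the calibration is good to about 2 mm. A picture is of the moment at which its call begins. get_calibration takes no time and is no camera call.
- sign_off(): hands the job in, once; it reports no verdict.
Trained networks look in the newest picture that a camera, given by its name, has taken for a name from the list of things; names that differ only in an ending like _2 or _b are one class to them, and where a whole thing is asked for, a point or a joint stands for the part that bears it (a point fixed in the world has none). Each returns a list of dicts, best first, with "conf" (0 to 1); they miss things now and then, are a little off and sometimes report something else, mostly with a low value. They report only what shows in the picture. A call takes as long as a camera call. They do not tell look-alikes from the thing itself.
- boxes_of(camera, thing): "centre" ([x, y, z] in mm, in the coordinates of the camera as it stood for that picture, good to about 4 mm: the middle of the surface that is visible of it).
- trace(camera, thing): "mask" (400x640 bool, what is visible of it).
The state is a dict: "clock": time; "qpos": joint angles; "qvel": joint speeds; "joint_efforts": joint torques, N m; "eef_pos": TCP position; "tcp_rot": TCP orientation; "contact_force": force on the tool from outside, world axes, zero at the start; "wrist_torque": the same for the moment, N m; "opening": opening from 0.0 (shut) to 1.0 (fully open).
Only numpy, scipy, OpenCV 4.12 (cv2) and the standard library are available. Lean on these libraries where they do the work, as an engineer would, in place of code of your own. Each camera call takes 0.05 s, during which the arm holds its last target. There are 200 camera calls.

TASK

Put the menu board away: stand it on a long edge in the brass slot inside the open wooden box, pushed fully home, then shut the lid over it. Do not knock over the wine glass or the tumbler.

Things in the scene. Friction and masses are not known exactly. Their poses are not given: they have to be found in the camera images.
- menu_board: Rigid wooden menu board, 60 x 150 x 12 mm, about 0.12 kg, brown with cream faces and a dark oblong mark, lying flat on the table. Origin at the middle of the board; x along its 60 mm width, y along its 150 mm length, z through its 12 mm thickness. Both faces and both long edges are equivalent.
- menu_box: Dark wooden open-topped box fixed to the table, outside 150 (x) x 220 (y) x 73 mm high (z), walls and floor 8 mm. Origin under its centre on the table. The lid hinge runs along the top of its +x wall.
- slot (a point): Middle of the brass slot's floor, in the middle of the box, 8 mm above the table; axes as the box. It takes the board on a long edge: 158 mm long in y between end stops, 14.5 mm wide in x. Its rails (10 mm thick) stand 27 mm high, the top 7 mm flaring 4 mm a side. 49 mm is free from rail to box wall. The home board's top edge is 60 mm above this point, 5 mm below the box rim.
- lid (a joint): Lid hinge angle in rad: 0 shut, about 1.9 fully open (leaning back). The lid is a plain 8 mm wooden plate, 150 mm from hinge to free edge and 220 mm along the hinge, 0.15 kg; it falls shut by itself once brought below about 1.5.
- lid_handle (a point): Brass knob on the outer face of the lid, near the middle of its free edge (35 mm off the face): this point is the knob's grip.
- lid_hinge (a point): Middle of the lid's hinge line, on the rim of the box's +x wall.
- stand: Small fixed brass and dark steel display stand; the board can be put down on it leaning at 45 degrees. Origin on the table under its middle, z up; the slope rises to +x and faces -x. Two sloping bars (14 mm wide, 66 mm long, at y = -50 and +50 mm), each with a 12 mm high ledge at its foot, carry the board; the 86 mm between them is open, but for a bar 8 mm high on the table.
- rest (a point): Point of the stand midway between the bars, where slope and ledges meet: 36 mm above the table, 24 mm to the -x side of the stand's origin; axes as the stand. A board put down on the stand has its lower long edge here, goes up from it at 45 degrees towards +x and +z, and lies lengthwise along y.
- wine_glass: Stemmed wine glass, foot 68 mm across, 177 mm tall; origin under its foot. Not to be knocked over.
- tumbler: Straight water glass, 70 mm across, 110 mm tall; origin under its base. Not to be knocked over.
Things that resemble listed ones, but are neither listed nor needed, are in the scene too. Of the things like the menu_board, leave any that is red; of the rest the larger one is meant.

How it is judged (in metres and radians):
On the way:
1. the board stands fully home in the slot with the lid still open (z of menu_board in the frame of slot between 0.026 and 0.034 m and horizontal distance between menu_board and slot below 0.012 m and angle between the z axis of menu_board and the x axis of slot, either way round below 0.15 rad and value of joint lid above 1 rad), for 0.2 s.
At the end, for the whole second after the job is handed in: The board stands on a long edge on the floor of the slot (its middle 26 to 34 mm above the slot floor, within 12 mm of the slot's middle seen from above, upright and in line within 0.15 rad), at rest, and the lid is shut (below 0.06 rad) (z of menu_board in the frame of slot between 0.026 and 0.034 m and horizontal distance between menu_board and slot below 0.012 m and angle between the z axis of menu_board and the x axis of slot, either way round below 0.15 rad and value of joint lid below 0.06 rad and linear speed of menu_board below 0.02 m/s); the robot touches nothing.
It fails at once if the wine glass is knocked over (angle between wine_glass's own z axis and vertical above 0.6 rad).
It fails at once if the tumbler is knocked over (angle between tumbler's own z axis and vertical above 0.6 rad).
It also fails if it takes over 72 s, if anything falls off the work surface, if the arm or the gripper's body presses on something with over 40 N, if the wrist force passes 120 N, or if a joint passes its speed limit or range.

## Working session

There is one attempt and no reset: what is moved stays moved. The work goes in short steps, Python scripts to look and compute and a tool call to move; the robot and the scene stay as the last step left them, time stands still between calls to the robot, and variables do not carry over. Pictures are saved under pics/ and viewed, about 8 in all and at most 12, crops included, and the job is handed in when it is done.

Besides the shell and the picture viewer there is one more tool, called after "Call:" as name(argument=value, ...), one argument or row to a line, values as JSON. servo_tool: Moves the arm, as the interface text tells. Its arguments: {"type":"object","properties":{"rows":{"type":"array","items":{"type":"array"}},"force":{"type":"number"}},"required":["rows"]}

```bash
mkdir -p pics; ls
cat > h.py <<'E'
import numpy as np, cv2
from rig import *
def w(cam,p):
    T=np.array(get_calibration(cam)["world_to_cam"]); return (np.linalg.inv(T)@np.r_[p,1])[:3]
def pix(cam,p):
    c=get_calibration(cam); q=np.array(c["world_to_cam"])@np.r_[p,1]; u=np.array(c["intrinsics"])@q[:3]; return u[:2]/u[2]
def ray(cam,uv,z):
    c=get_calibration(cam); T=np.linalg.inv(np.array(c["world_to_cam"])); d=T[:3,:3]@np.linalg.inv(np.array(c["intrinsics"]))@np.r_[uv,1]
    o=T[:3,3]; return o+d*(z-o[2])/d[2]
E
python3 - <<'E'
from h import *
print(sense())
for c in("scene","top"):
    im=grab_frame(c); cv2.imwrite(f"pics/{c}0.png",im)
    T=np.linalg.inv(np.array(get_calibration(c)["world_to_cam"])); print(c,T.round(2).tolist())
    for t in("menu_board","menu_box","lid","lid_handle","stand","wine_glass","tumbler"):
        for b in boxes_of(c,t)[:4]: print(c,t,round(b["conf"],2),w(c,b["centre"]).round(),pix(c,w(c,b["centre"])).round())
E
```

```text
pics
{'clock': 0.0, 'qpos': array([ 1.21260087e+00,  3.53652842e-01,  1.63413661e+00, -7.91938755e-07,
        1.15521115e+00, -2.39546031e-03]), 'qvel': array([-0.00098338, -0.00205989,  0.00020513,  0.00167163,  0.00013322,
       -0.00017461]), 'joint_efforts': array([-7.72493004e-04, -6.05252910e+01, -3.42072701e+01,  2.94650499e-05,
        9.17526602e-03, -4.25556976e-06]), 'eef_pos': array([217.54139765, 585.40476791, 230.55769663]), 'tcp_rot': array([-3.14018471e+00, -2.64859890e-06,  2.78579297e+00]), 'contact_force': array([-0.11242748,  0.03038464,  0.52664411]), 'wrist_torque': array([ 0.03834506, -0.00437771,  0.05287492]), 'opening': 0.994895633104379}
scene [[0.01, 0.62, -0.79, 1497.09], [1.0, -0.02, -0.0, 7.79], [-0.01, -0.79, -0.62, 778.39], [0.0, 0.0, 0.0, 1.0]]
scene menu_board 0.85 [708. -96.  14.] [280. 243.]
scene menu_board 0.72 [ 552. -373.   12.] [187. 207.]
scene menu_board 0.55 [ 597. -220.    9.] [238. 217.]
scene menu_box 0.72 [488. 314.  69.] [426. 174.]
scene lid_handle 0.91 [492. 350. 147.] [443. 151.]
scene stand 0.87 [542. -63.  10.] [296. 203.]
scene wine_glass 0.55 [ 756. -247.  136.] [210. 221.]
scene wine_glass 0.22 [767.  47.  78.] [337. 240.]
scene tumbler 0.85 [770.  47.  78.] [338. 241.]
scene tumbler 0.62 [ 757. -247.  134.] [210. 221.]
top [[0.02, -0.98, 0.19, 450.26], [-1.0, -0.03, -0.02, 13.19], [0.02, -0.19, -0.98, 956.78], [0.0, 0.0, 0.0, 1.0]]
top menu_board 0.82 [697. -96.   7.] [350. 174.]
top menu_board 0.74 [ 532. -369.    9.] [456. 239.]
top menu_board 0.64 [ 586. -213.   10.] [395. 217.]
top menu_box 0.55 [479. 321.  67.] [176. 253.]
top lid 0.92 [469. 362. 159.] [141. 255.]
top lid_handle 0.86 [468. 358. 158.] [144. 255.]
top stand 0.66 [470. 355. 162.] [144. 255.]
top stand 0.64 [517. -59.   7.] [336. 242.]
top stand 0.18 [480. 324.  70.] [175. 252.]
top wine_glass 0.97 [ 744. -244.  123.] [418. 144.]
top tumbler 0.95 [764.  53.  71.] [294. 140.]
```

View pics/scene0.png

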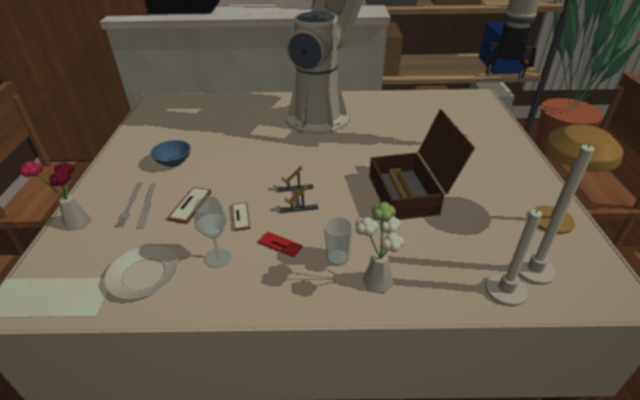

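View pics/top0.png

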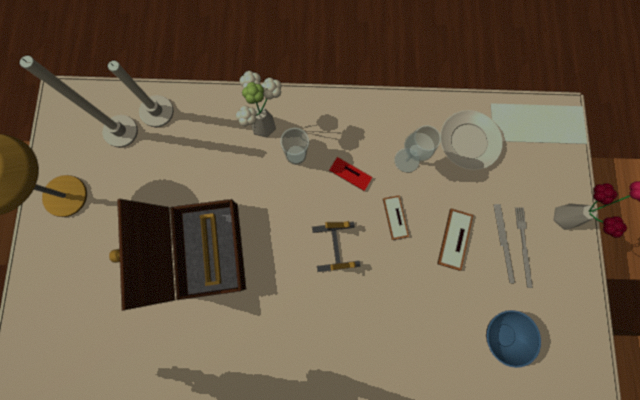

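The top view shows three boards: red (350,174), small cream (395,217) and larger cream (456,239). The red one is excluded and the larger of the other two is wanted, so my pick is (456,239). The box is at (205,250) with its lid open to the left, the stand at (337,247), the tumbler at (295,147) and the wine glass at (415,150). Next: close crops and edge measurements.

Run:
```python
from h import *
t=cv2.imread("pics/top0.png"); s=cv2.imread("pics/scene0.png")
def cr(im,x0,y0,x1,y1,W,H): return cv2.resize(im[y0:y1,x0:x1],(W,H),interpolation=cv2.INTER_CUBIC)
a=np.hstack([cr(t,300,210,380,280,400,350)*1.0,cr(s,265,155,345,225,400,350)])
b=np.hstack([cr(t,370,185,490,285,300,250)*1.0,cr(t,105,190,255,315,300,250),cr(s,360,105,480,225,200,250)])
cv2.imwrite("pics/c1.png",np.clip(np.vstack([a,b])*1.5,0,255).astype(np.uint8))
grab_frame("top")
for m in trace("top","menu_board")[:4]:
    k=m["mask"].astype(np.uint8); c=max(cv2.findContours(k,0,2)[0],key=cv2.contourArea)
    P=np.array([ray("top",p[0],12)[:2] for p in c],np.float32); r=cv2.minAreaRect(P); print(m["conf"],r)
for th in("wine_glass","tumbler"):
    m=trace("top",th)[0]["mask"]; ys,xs=np.nonzero(m); print(th,ys.min(),ys.max(),xs.min(),xs.max())
```

```text
0.82 ((532.7938842773438, -364.835693359375), (63.81943130493164, 148.73922729492188), 74.222900390625)
0.75 ((585.2224731445312, -211.45103454589844), (110.8424301147461, 45.37846755981445), 11.981812477111816)
0.67 ((696.768798828125, -94.62057495117188), (107.0524673461914, 44.599464416503906), 60.19670486450195)
wine_glass 125 171 394 440
tumbler 128 164 280 308
```

View pics/c1.png

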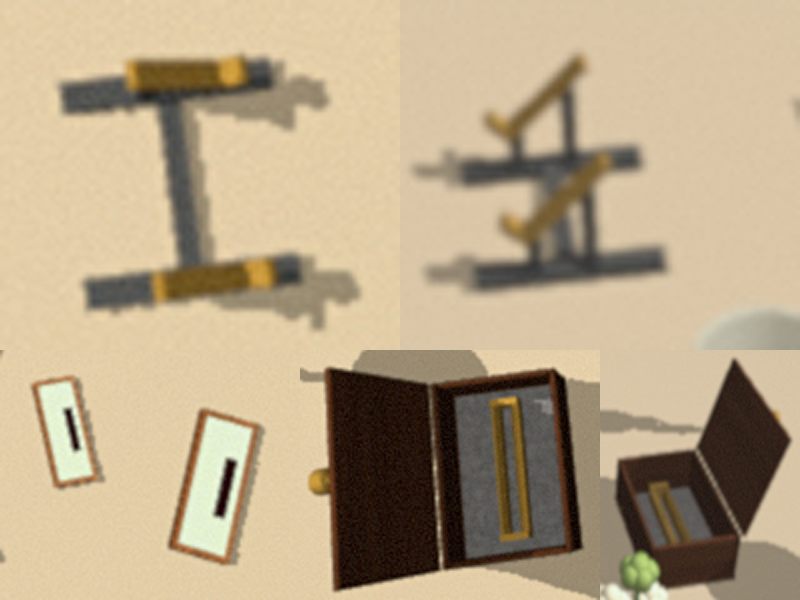

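Run:
```python
from h import *
t=cv2.imread("pics/top0.png"); s=cv2.imread("pics/scene0.png")
def cr(im,x0,y0,x1,y1,W,H): return cv2.resize(im[y0:y1,x0:x1],(W,H),interpolation=cv2.INTER_CUBIC)*1.0
L=cr(t,170,195,250,305,400,550); R=np.vstack([cr(s,365,145,445,220,400,375),np.zeros((175,400,3))])
cv2.imwrite("pics/c2.png",np.clip(np.hstack([L,R])*1.8,0,255).astype(np.uint8))
for c in("top","scene"):
  grab_frame(c)
  for m in trace(c,"menu_board")[:4]:
    k=m["mask"].astype(np.uint8); q=max(cv2.findContours(k,0,2)[0],key=cv2.contourArea)
    P=np.array([ray(c,p[0],12)[:2] for p in q],np.float32); r=cv2.minAreaRect(P); print(c,m["conf"],r)
# stand from hand points (composite crop 5x)
f=lambda x,y:(300+x/5-.4,210+y/5-.4)
A=[ray("top",f(*p),8)[:2] for p in((62,97),(270,73),(87,292),(300,268))]
print("stand",np.round(A,1).tolist(),np.mean(A,0), np.degrees([np.arctan2(*(A[0]-A[1])[::-1]),np.arctan2(*(A[2]-A[3])[::-1]),np.arctan2(*((A[0]+A[1])-(A[2]+A[3]))[::-1])]))
```

```text
top 0.88 ((584.3751220703125, -210.99151611328125), (113.30206298828125, 47.25624465942383), 12.51757526397705)
top 0.81 ((696.385498046875, -95.76730346679688), (111.82038116455078, 48.08010482788086), 60.19623947143555)
top 0.62 ((532.195068359375, -364.3365478515625), (65.09405517578125, 153.03482055664062), 74.80643463134766)
scene 0.88 ((595.4278564453125, -215.71961975097656), (123.33419036865234, 45.541019439697266), 12.160357475280762)
scene 0.86 ((539.6824340820312, -368.70941162109375), (67.4736328125, 160.5721893310547), 74.47109985351562)
scene 0.63 ((708.3231811523438, -98.58146667480469), (113.60215759277344, 52.75749588012695), 60.85221862792969)
stand [[548.4, 2.0], [563.5, -104.9], [450.5, -12.9], [464.9, -120.4]] [506.83055472 -59.05331497] [98.02045281 97.61483512  8.80013064]
```

View pics/c2.png

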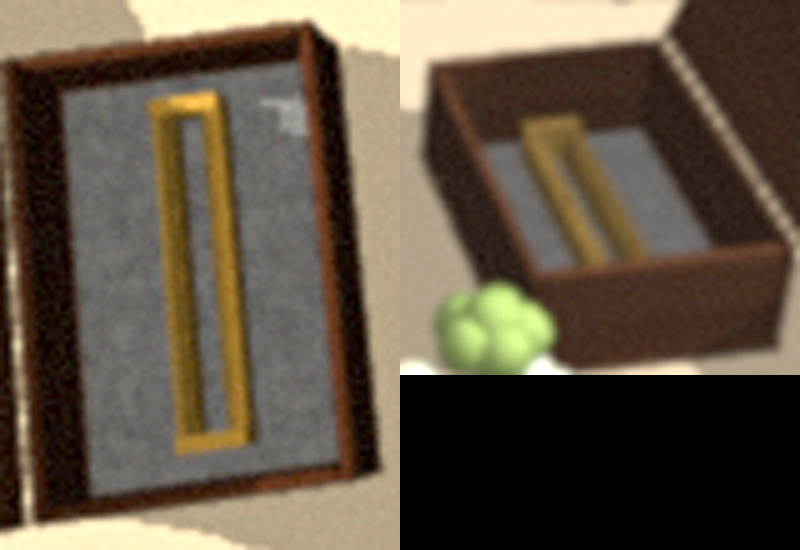

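Run:
```python
from h import *
from scipy.optimize import least_squares
ft=lambda x,y:(170+x/5-.4,195+y/5-.4); fs=lambda x,y:(365+x/5-.4,145+y/5-.4)
D={"top":[((75,-110,73),ft(7,65)),((-75,-110,73),ft(307,24)),((-75,110,73),ft(350,478)),((75,110,73),ft(28,521))],
"scene":[((-75,110,73),fs(32,65)),((75,110,73),fs(260,43)),((-75,-110,73),fs(140,275)),((75,-110,73),fs(388,245)),((75,-110,0),fs(377,350)),((-75,110,0),fs(25,155))]}
def res(v,cams):
    c,s=np.cos(v[2]),np.sin(v[2]); R=[]
    for k in cams:
        for P,uv in D[k]: R+=list(pix(k,(v[0]+c*P[0]-s*P[1],v[1]+s*P[0]+c*P[1],P[2]))-uv)
    return np.array(R)
for cams in(["top"],["scene"],["top","scene"]):
    o=least_squares(res,[480,310,1.65],args=(cams,),x_scale=[10,10,.1]); print(cams,o.x[:2].round(1),np.degrees(o.x[2]).round(2),o.fun.reshape(-1,2).round(1).tolist())
sl=[ray("top",ft(*p),35)[:2] for p in((150,98),(222,92),(253,440),(177,452))]
sl=np.array(sl); print("slot",sl.round(1).tolist(),sl.mean(0)); d=(sl[2]+sl[3]-sl[0]-sl[1]); print(np.degrees(np.arctan2(d[1],d[0])),np.hypot(*d)/2)
# stand features
g=lambda x,y:(300+x/5-.4,210+y/5-.4)
print("ledge tops z44ish",[ray("top",g(*p),44)[:2].round(1) for p in((232,72),(262,275))],"upper ends z83",[ray("top",g(*p),83)[:2].round(1) for p in((130,76),(157,284))])
# handle
for c in("top","scene"):
    for b in boxes_of(c,"lid_handle")[:1]: print(c,w(c,b["centre"]).round(1))
```

```text
['top'] [491.1 255.1] 98.72 [[-1.6, -1.6], [1.1, -1.1], [0.9, 1.1], [-0.3, 1.3]]
['scene'] [492.9 252.8] 98.58 [[-0.9, -1.4], [0.7, -1.7], [-1.8, 0.7], [2.5, 0.7], [0.3, 0.3], [-0.9, 0.1]]
['top', 'scene'] [491.4 254.1] 98.63 [[-1.1, -1.8], [1.6, -1.2], [1.2, 1.0], [0.1, 1.1], [-0.6, -1.7], [1.0, -2.0], [-1.4, 0.3], [2.9, 0.3], [0.7, -0.1], [-0.6, -0.1]]
slot [[575.6, 283.5], [579.5, 248.1], [410.6, 220.7], [404.2, 256.7]] [492.48290215 252.2397665 ]
-170.94642049563302 172.32825174016304
ledge tops z44ish [array([559.2, -81.5]), array([460.6, -96.8])] upper ends z83 [array([551.4, -29.1]), array([454.9, -43.3])]
top [469.4 356.9 161.1]
scene [491.7 353.2 148.4]
```

Call:
servo_tool(
  rows=[
    [85,[0,0,0],[0,0,0]],
  ],
)

```text
clock: 1.42
eef_pos: [217.7, 585.9, 231.3]
tcp_rot: [3.142, 0.0, 2.786]
contact_force: [-0.1, 0.8, 1.0]
opening: 0.995
```

```bash
cat >> h.py <<'E'
from scipy.spatial.transform import Rotation as Ro, Slerp
import json
def pose():
    s=sense(); return np.array(s["eef_pos"]),Ro.from_euler("xyz",s["tcp_rot"])
def down(ydeg): return Ro.from_euler("xyz",[180,0,ydeg+90],degrees=True)   # tool down, tool y at azimuth ydeg
def frame(z,y):
    z=np.array(z,float);z/=np.linalg.norm(z);y=np.array(y,float);y-=z*(y@z);y/=np.linalg.norm(y)
    return Ro.from_matrix(np.c_[np.cross(y,z),y,z])
def plan(way,start=None,nmin=1):
    """way: list of (pos,Rot,grip). prints rows"""
    p,R=start or pose(); rows=[]
    for P,Q,g in way:
        P=np.array(P,float); dist=np.linalg.norm(P-p); rv=(R.inv()*Q).magnitude()*57.2958
        n=max(nmin,int(np.ceil(max(dist/59,rv/10.3)))); p0=p.copy(); S=Slerp([0,1],Ro.concatenate([R,Q]))
        for i in range(1,n+1):
            pt=p0+(P-p0)*i/n; Rt=S([i/n])[0]
            s=R.inv().apply(pt-p).round(0 if i<n else 1); t=np.degrees((R.inv()*Rt).as_rotvec()).round(1)
            rows.append([g,s.tolist(),t.tolist()]); p=p+R.apply(s); R=R*Ro.from_rotvec(np.radians(t))
    for i in range(0,len(rows),8): print(json.dumps(rows[i:i+8]))
    print("end",p.round(1))
    return p,R
E
python3 - <<'E'
from h import *
plan([((240,540,300),down(60),72),((533,-369,150),down(-105.5),72),((533,-369,30),down(-105.5),72)])
E
```

```text
[[72, [-18.0, -18.0, -34.0], [0.0, 0.0, 4.8]], [72, [-20.2, -15.6, -34.7], [0.0, 0.0, 4.8]], [72, [-42.0, -38.0, 9.0], [0.0, -0.0, 9.7]], [72, [-47.0, -30.0, 9.0], [0.0, -0.0, 9.8]], [72, [-52.0, -22.0, 8.0], [0.0, -0.0, 9.7]], [72, [-55.0, -12.0, 9.0], [0.0, -0.0, 9.7]], [72, [-56.0, -3.0, 9.0], [0.0, -0.0, 9.8]], [72, [-56.0, 6.0, 9.0], [0.0, -0.0, 9.7]]]
[[72, [-53.0, 16.0, 9.0], [0.0, -0.0, 9.8]], [72, [-51.0, 24.0, 9.0], [0.0, -0.0, 9.7]], [72, [-46.0, 33.0, 8.0], [0.0, -0.0, 9.7]], [72, [-39.0, 40.0, 9.0], [-0.0, -0.0, 9.8]], [72, [-32.0, 46.0, 9.0], [-0.0, -0.0, 9.7]], [72, [-24.0, 51.0, 9.0], [-0.0, -0.0, 9.7]], [72, [-15.0, 54.0, 9.0], [-0.0, -0.0, 9.8]], [72, [-5.0, 56.0, 9.0], [-0.0, -0.0, 9.7]]]
[[72, [4.0, 56.0, 8.0], [-0.0, -0.0, 9.7]], [72, [14.0, 55.0, 9.0], [-0.0, -0.0, 9.8]], [72, [22.1, 51.2, 9.0], [-0.0, -0.0, 9.7]], [72, [0.0, -0.0, 40.0], [-0.0, -0.0, 0.0]], [72, [0.0, -0.0, 40.0], [-0.0, -0.0, 0.0]], [72, [0.0, -0.0, 40.0], [-0.0, -0.0, 0.0]]]
end [ 533. -369.   30.]
```

Call:
servo_tool(
  rows=[
    [72,[-18,-18,-34],[0,0,4.8]],
    [72,[-20.2,-15.6,-34.7],[0,0,4.8]],
    [72,[-42,-38,9],[0,0,9.7]],
    [72,[-47,-30,9],[0,0,9.8]],
    [72,[-52,-22,8],[0,0,9.7]],
    [72,[-55,-12,9],[0,0,9.7]],
    [72,[-56,-3,9],[0,0,9.8]],
    [72,[-56,6,9],[0,0,9.7]],
  ],
)

```text
clock: 2.42
eef_pos: [343.9, 217.2, 247.0]
tcp_rot: [3.141, -0.0, 1.594]
contact_force: [0.6, 0.9, 0.2]
opening: 0.841
```

Call:
servo_tool(
  rows=[
    [72,[-53,16,9],[0,0,9.8]],
    [72,[-51,24,9],[0,0,9.7]],
    [72,[-46,33,8],[0,0,9.7]],
    [72,[-39,40,9],[0,0,9.8]],
    [72,[-32,46,9],[0,0,9.7]],
    [72,[-24,51,9],[0,0,9.7]],
    [72,[-15,54,9],[0,0,9.8]],
    [72,[-5,56,9],[0,0,9.7]],
  ],
)

```text
clock: 3.42
eef_pos: [481.6, -210.6, 175.9]
tcp_rot: [3.141, -0.001, 0.233]
contact_force: [1.3, 0.6, -0.0]
opening: 0.842
```

Call:
servo_tool(
  rows=[
    [72,[4,56,8],[0,0,9.7]],
    [72,[14,55,9],[0,0,9.8]],
    [72,[22.1,51.2,9],[0,0,9.7]],
    [72,[0,0,40],[0,0,0]],
    [72,[0,0,20],[0,0,0]],
    [72,[0,0,0],[0,0,0]],
  ],
)

```text
clock: 4.18
eef_pos: [531.8, -367.7, 88.5]
tcp_rot: [-3.14, 0.003, -0.27]
contact_force: [-0.3, 0.7, -0.3]
opening: 0.843
```

Run:
```python
from h import *
s=sense(); print(s["clock"],s["eef_pos"].round(1),s["tcp_rot"].round(3),s["opening"],s["qpos"].round(2),s["contact_force"].round(1))
a=grab_frame("scene"); b=grab_frame("top"); cv2.imwrite("pics/top1.png",b); cv2.imwrite("pics/scene1.png",a)
f=lambda im,x0,y0:cv2.resize(im[y0:y0+130,x0:x0+130],(400,400),interpolation=cv2.INTER_CUBIC)
cv2.imwrite("pics/c3.png",np.clip(np.hstack([f(b,395,175),f(a,130,120)])*1.5,0,255).astype(np.uint8))
plan([((533,-369,25),down(-105.5),72),((533,-369,4),down(-105.5),72),((533,-369,-4),down(-105.5),72)])
```

```text
4.175 [ 531.8 -367.7   88.5] [-3.14e+00  3.00e-03 -2.70e-01] 0.8434637953821152 [-0.61  0.54  1.69  0.    0.91  1.23] [-0.3  0.7 -0.3]
[[72, [-0.0, 0.0, 33.0], [0.0, -0.0, 0.0]], [72, [-0.4, 0.4, 32.9], [0.0, -0.0, 0.1]], [72, [0.0, -0.0, 21.0], [0.0, -0.0, -0.0]], [72, [0.0, -0.0, 8.0], [0.0, -0.0, -0.0]]]
end [ 533. -369.   -4.]
```

View pics/c3.png

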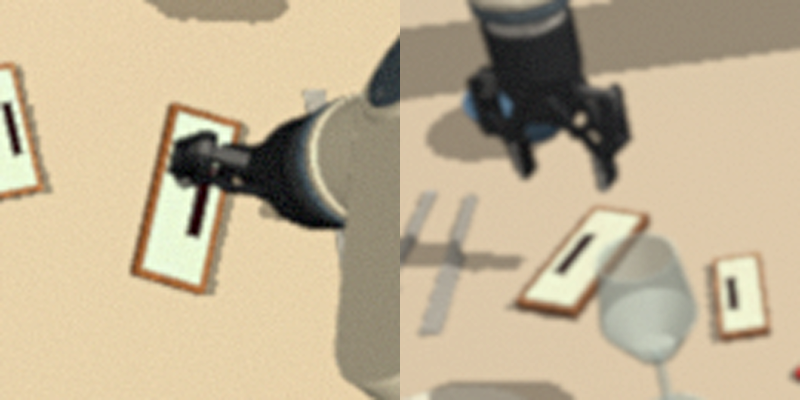

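The crop shows the gripper's jaws straddling the larger cream board (left half, about (190,200)). The small cream board is well clear to the left. Lowering now.

Call:
servo_tool(
  rows=[
    [72,[0,0,40],[0,0,0]],
    [72,[0,0,32],[0,0,0]],
    [72,[0,0,12],[0,0,0]],
    [72,[0,0,3],[0,0,0]],
    [72,[0,0,0],[0,0,0]],
  ],
)

```text
clock: 4.9
eef_pos: [533.8, -369.5, 4.4]
tcp_rot: [3.141, -0.002, -0.27]
contact_force: [-0.2, -0.5, 0.2]
opening: 0.843
```

Call:
servo_tool(
  rows=[
    [72,[0,0,4],[0,0,0]],
    [72,[0,0,3],[0,0,0]],
    [72,[0,0,0],[0,0,0]],
  ],
)

```text
clock: 5.28
eef_pos: [532.8, -368.9, -4.1]
tcp_rot: [-3.141, 0.0, -0.27]
contact_force: [-0.3, 0.2, 0.1]
opening: 0.841
```

Call:
servo_tool(
  rows=[
    [55,[0,0,0],[0,0,0]],
    [55,[0,0,0],[0,0,0]],
    [55,[0,0,0],[0,0,0]],
    [55,[0,0,0],[0,0,0]],
  ],
  force=50,
)

```text
clock: 5.78
eef_pos: [533.1, -369.2, -3.6]
tcp_rot: [3.141, -0.0, -0.27]
contact_force: [-0.7, 0.6, 5.1]
opening: 0.688
```

Call:
servo_tool(
  rows=[
    [55,[0,0,-20],[0,0,0]],
    [55,[0,0,-40],[0,0,0]],
    [55,[0,0,-40],[0,0,0]],
    [55,[0,0,-20],[0,0,0]],
    [55,[0,0,0],[0,0,0]],
  ],
)

```text
clock: 6.4
eef_pos: [533.7, -369.6, 117.7]
tcp_rot: [3.141, -0.003, -0.27]
contact_force: [0.2, -0.0, -1.5]
opening: 0.686
```

Run:
```python
from h import *
s=sense(); print(s["clock"],s["eef_pos"].round(1),s["tcp_rot"].round(3),s["opening"],s["qpos"].round(2),s["contact_force"].round(1))
for c in("top","scene"):
  im=grab_frame(c); cv2.imwrite(f"pics/{c}2.png",im)
  for b in boxes_of(c,"menu_board"): print(c,b["conf"],w(c,b["centre"]).round())
# place plan: board centre at grasp: guess board centre = TCP + d*toolz, d from height: board mid at z6, TCP at -4 => -10
yaw=np.radians(98.4); sx=np.array([np.cos(yaw),np.sin(yaw),0]); Z=np.array([0,0,1.])
o=np.array([506.5,-58.7,0]); rest=o-24*sx+36*Z
bc=rest+30*(sx+Z)/2**.5+6*(Z-sx)/2**.5
zt=(sx-Z)/2**.5; Q=frame(zt,-(sx+Z)); print("bc",bc.round(1))
tcp=bc+10*zt
n=-zt
plan([(tcp+150*n+np.array([0,-60,60]),Q,55),(tcp+60*n,Q,55),(tcp+12*n,Q,55)])
```

```text
6.4 [ 533.7 -369.6  117.7] [ 3.141e+00 -3.000e-03 -2.700e-01] 0.6859902215699765 [-0.61  0.51  1.67 -0.    0.96  1.23] [ 0.2 -0.  -1.5]
top 0.9 [ 516. -361.  131.]
top 0.9 [ 585. -218.    8.]
top 0.7 [701. -95.   5.]
scene 0.83 [ 598. -220.    8.]
scene 0.72 [ 563. -371.  130.]
scene 0.72 [708. -97.  13.]
scene 0.6 [546. -66.   9.]
bc [507.5 -65.7  61.5]
[[55, [-10.0, -27.0, -21.0], [8.9, -1.8, -4.5]], [55, [-8.0, -31.0, -17.0], [8.8, -1.9, -4.6]], [55, [-6.0, -34.0, -11.0], [8.9, -1.9, -4.5]], [55, [-3.0, -35.0, -5.0], [8.8, -1.8, -4.5]], [55, [-0.6, -36.3, -0.3], [8.9, -1.9, -4.6]], [55, [3.0, 0.0, 58.0], [-0.0, 0.0, 0.0]], [55, [3.0, 0.0, 58.0], [-0.0, 0.0, 0.0]], [55, [2.8, 0.6, 58.4], [-0.0, 0.0, 0.0]]]
[[55, [0.1, 0.1, 48.0], [-0.0, 0.0, 0.0]]]
end [507.8 -67.1  62.9]
```

Call:
servo_tool(
  rows=[
    [55,[-10,-27,-21],[8.9,-1.8,-4.5]],
    [55,[-8,-31,-17],[8.8,-1.9,-4.6]],
    [55,[-6,-34,-11],[8.9,-1.9,-4.5]],
    [55,[-3,-35,-5],[8.8,-1.8,-4.5]],
    [55,[-1,-36,0],[8.9,-1.9,-4.6]],
    [55,[3,0,58],[0,0,0]],
    [55,[3,0,40],[0,0,0]],
    [55,[0,0,0],[0,0,0]],
  ],
)

```text
clock: 7.6
eef_pos: [516.2, -152.2, 149.2]
tcp_rot: [-2.353, 0.004, 0.149]
contact_force: [0.7, -0.1, -0.4]
opening: 0.687
```

```bash
cat >> h.py <<'E'
yaw=np.radians(98.4); sx=np.array([np.cos(yaw),np.sin(yaw),0]); Z=np.array([0,0,1.]); sy=np.cross(Z,sx)
o=np.array([506.5,-58.7,0]); rest=o-24*sx+36*Z
bc=rest+30*(sx+Z)/2**.5+6*(Z-sx)/2**.5
zt=(sx-Z)/2**.5; up=(sx+Z)/2**.5; Qp=frame(zt,-up)
E
python3 - <<'E'
from h import *
s=sense(); print(s["clock"],s["eef_pos"].round(1),s["opening"],s["qpos"].round(2),s["contact_force"].round(1))
a=grab_frame("scene"); b=grab_frame("top"); cv2.imwrite("pics/top3.png",b); cv2.imwrite("pics/scene3.png",a)
f=lambda im,x0,y0:cv2.resize(im[y0:y0+120,x0:x0+120],(400,400),interpolation=cv2.INTER_CUBIC)
cv2.imwrite("pics/c4.png",np.clip(np.hstack([f(b,300,190),f(a,210,120)])*1.5,0,255).astype(np.uint8))
p,R=pose(); print("rot err deg",np.degrees((R.inv()*Qp).as_rotvec()).round(1))
tcp=bc+10*zt+5*up
print("rel to target (zt,up,sy)",[round(float((p-tcp)@v),1) for v in(zt,up,sy)])
plan([(tcp-30*zt,Qp,55),(tcp-12*zt,Qp,55)])
E
```

```text
7.6 [ 516.2 -152.2  149.2] 0.6866298729351656 [-0.62  0.63  1.63  0.53  1.5   0.59] [ 0.7 -0.1 -0.4]
rot err deg [0.  0.  0.1]
rel to target (zt,up,sy) [-137.2, -4.7, 2.6]
[[55, [1.0, -2.0, 54.0], [0.0, 0.0, 0.0]], [55, [1.6, -2.8, 53.2], [0.0, 0.0, 0.1]], [55, [-0.0, 0.0, 18.0], [0.0, 0.0, -0.0]]]
end [507.2 -63.5  66.4]
```

View pics/c4.png

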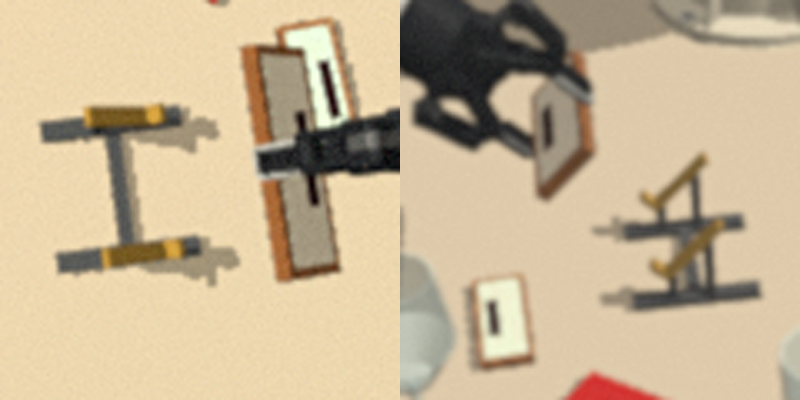

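The board is held near its middle and tilted 45°, parallel to the bars of the stand, whose ledges face it. Approaching along the slope normal.

Call:
servo_tool(
  rows=[
    [55,[1,-2,54],[0,0,0]],
    [55,[1.6,-2.8,53.2],[0,0,0]],
    [55,[0,0,18],[0,0,0]],
    [55,[0,0,5],[0,0,0]],
    [55,[0,0,0],[0,0,0]],
  ],
)

```text
clock: 8.32
eef_pos: [508.0, -61.3, 64.1]
tcp_rot: [-2.358, -0.003, 0.147]
contact_force: [0.3, -0.4, -0.7]
opening: 0.684
```

Call:
servo_tool(
  rows=[
    [55,[0,0,4],[0,0,0]],
    [55,[0,0,0],[0,0,0]],
  ],
)

```text
clock: 8.57
eef_pos: [506.8, -57.7, 60.9]
tcp_rot: [-2.358, -0.002, 0.147]
contact_force: [-0.7, -0.2, -1.7]
opening: 0.686
```

Call:
servo_tool(
  rows=[
    [55,[0,0,2],[0,0,0]],
    [55,[0,0,1.5],[0,0,0]],
    [55,[0,0,0],[0,0,0]],
  ],
)

```text
clock: 8.95
eef_pos: [506.8, -56.5, 59.7]
tcp_rot: [-2.358, -0.003, 0.147]
contact_force: [-3.8, -13.7, 14.9]
opening: 0.686
```

Run:
```python
from h import *
p,R=pose(); tcp=bc+10*zt
print("rel to target (zt,up,sy)",[round(float((p-tcp)@v),1) for v in(zt,up,sy)])
a=grab_frame("scene"); b=grab_frame("top"); cv2.imwrite("pics/top4.png",b); cv2.imwrite("pics/scene4.png",a)
f=lambda im,x0,y0:cv2.resize(im[y0:y0+90,x0:x0+90],(400,400),interpolation=cv2.INTER_CUBIC)
cv2.imwrite("pics/c5.png",np.clip(np.hstack([f(b,300,200),f(a,240,150)])*1.5,0,255).astype(np.uint8))
```

```text
rel to target (zt,up,sy) [-2.3, 5.3, -0.6]
```

View pics/c5.png

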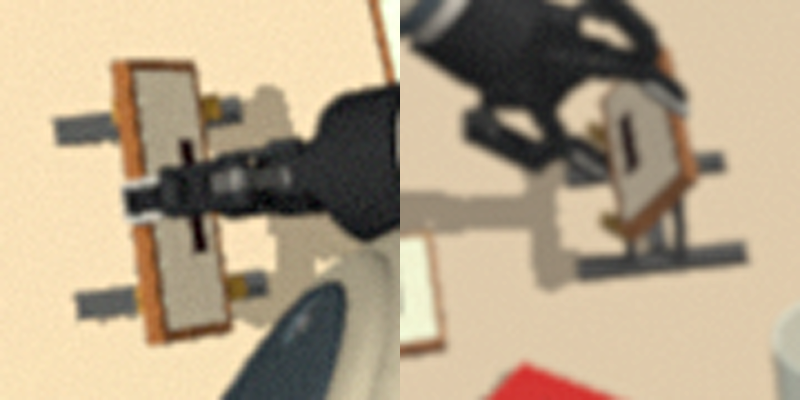

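Contact force is along the slope normal, so the board lies on the bars. Sliding it down to the ledges.

Call:
servo_tool(
  rows=[
    [55,[0,0,-1],[0,0,0]],
    [55,[0,3,0],[0,0,0]],
    [55,[0,0,0],[0,0,0]],
  ],
)

```text
clock: 9.43
eef_pos: [507.3, -58.0, 58.2]
tcp_rot: [-2.356, -0.003, 0.147]
contact_force: [-0.4, -5.1, 11.3]
opening: 0.686
```

Call:
servo_tool(
  rows=[
    [55,[0,2,0],[0,0,0]],
    [55,[0,0,0],[0,0,0]],
  ],
)

```text
clock: 9.68
eef_pos: [507.7, -59.3, 56.9]
tcp_rot: [-2.356, -0.004, 0.147]
contact_force: [0.3, -5.2, 11.4]
opening: 0.684
```

Call:
servo_tool(
  rows=[
    [55,[0,2,0],[0,0,0]],
    [55,[0,0,0],[0,0,0]],
  ],
)

```text
clock: 9.93
eef_pos: [508.0, -60.7, 55.5]
tcp_rot: [-2.356, -0.004, 0.147]
contact_force: [0.9, -4.8, 11.2]
opening: 0.691
```

Call:
servo_tool(
  rows=[
    [76,[0,0,0],[0,0,0]],
    [76,[0,0,0],[0,0,0]],
    [76,[0,0,0],[0,0,0]],
  ],
)

```text
clock: 10.3
eef_pos: [506.9, -60.2, 53.8]
tcp_rot: [-2.357, -0.001, 0.147]
contact_force: [-0.3, 0.8, -0.8]
opening: 0.885
```

Run:
```python
from h import *
s=sense();print(s["clock"],s["opening"],s["contact_force"].round(1)); p,R=pose(); tcp=bc+10*zt
print("rel to target (zt,up,sy)",[round(float((p-tcp)@v),1) for v in(zt,up,sy)])
Qr=frame(-up,-zt)   # regrasp: tool z down-slope, tool y = -sx+z ... 
Qr2=frame(-up,zt)
for n,Q in(("y=-zt",Qr),("y=+zt",Qr2)): print(n,np.degrees((R.inv()*Q).as_rotvec()).round(0))
```

```text
10.3 0.8852496387668464 [-0.3  0.8 -0.8]
rel to target (zt,up,sy) [-0.7, -1.6, -0.1]
y=-zt [-90.  -0.   0.]
y=+zt [   0. -127. -127.]
```

Run:
```python
from h import *
p,R=pose(); Qr=frame(-up,-zt); d=frame(-Z,-sx)
plan([(p-110*zt,Qp,76),((509,-75,250),d,45),(bc+110*up+10*Z,Qr,45),(bc+50*up,Qr,45)])
```

```text
[[76, [0.0, 0.0, -55.0], [0.0, -0.0, 0.0]], [76, [0.1, 0.1, -55.0], [0.0, -0.0, 0.1]], [45, [-0.0, -26.0, -8.0], [-9.0, -0.0, -0.0]], [45, [-0.0, -24.0, -12.0], [-9.0, -0.0, -0.0]], [45, [-0.0, -22.0, -15.0], [-9.0, -0.0, -0.0]], [45, [-0.0, -19.0, -19.0], [-9.0, -0.0, -0.0]], [45, [-0.1, -16.2, -21.1], [-9.0, -0.0, -0.0]], [45, [-0.0, -17.0, 20.0], [-9.0, 0.0, -0.0]]]
[[45, [-0.0, -21.0, 17.0], [-9.0, 0.0, -0.0]], [45, [-0.0, -23.0, 14.0], [-9.0, 0.0, -0.0]], [45, [-0.0, -24.0, 10.0], [-9.0, 0.0, -0.0]], [45, [-0.2, -26.4, 6.0], [-9.0, 0.0, -0.0]], [45, [0.0, -4.0, 34.0], [0.0, 0.0, -0.0]], [45, [0.1, -3.2, 33.1], [0.0, 0.0, -0.0]]]
end [502.4 -30.6  96.8]
```

Call:
servo_tool(
  rows=[
    [76,[0,0,-55],[0,0,0]],
    [76,[0,0,-55],[0,0,0]],
    [45,[0,-26,-8],[-9,0,0]],
    [45,[0,-24,-12],[-9,0,0]],
    [45,[0,-22,-15],[-9,0,0]],
    [45,[0,-19,-19],[-9,0,0]],
    [45,[0,-16,-21],[-9,0,0]],
    [45,[0,-17,20],[-9,0,0]],
  ],
)

```text
clock: 11.3
eef_pos: [509.0, -58.2, 233.9]
tcp_rot: [2.978, -0.011, 0.147]
contact_force: [0.4, -0.0, -1.2]
opening: 0.528
```

Call:
servo_tool(
  rows=[
    [45,[0,-21,17],[-9,0,0]],
    [45,[0,-23,14],[-9,0,0]],
    [45,[0,-24,10],[-9,0,0]],
    [45,[0,-26,6],[-9,0,0]],
    [45,[0,-4,10],[0,0,0]],
    [45,[0,0,0],[0,0,0]],
  ],
)

```text
clock: 12.05
eef_pos: [496.4, 6.1, 139.0]
tcp_rot: [2.356, 0.001, 0.148]
contact_force: [0.9, -0.1, 0.7]
opening: 0.529
```

Run:
```python
from h import *
s=sense();print(s["clock"],s["opening"],s["qpos"].round(2),s["contact_force"].round(1)); p,R=pose()
Qr=frame(-up,-zt); print("rot err",np.degrees((R.inv()*Qr).as_rotvec()).round(1)); n=-zt
print("rel bc (up,n,sy)",[round(float((p-bc)@v),1) for v in(up,n,sy)])
a=grab_frame("scene"); b=grab_frame("top"); cv2.imwrite("pics/top5.png",b); cv2.imwrite("pics/scene5.png",a)
f=lambda im,x0,y0:cv2.resize(im[y0:y0+90,x0:x0+90],(400,400),interpolation=cv2.INTER_CUBIC)
cv2.imwrite("pics/c6.png",np.clip(np.hstack([f(b,290,200),f(a,250,130)])*1.5,0,255).astype(np.uint8))
plan([(bc+50*up,Qr,45),(bc+5*up,Qr,45)])
```

```text
12.05 0.5285477594776485 [ 0.49  0.47  1.99 -0.81  1.16  2.43] [ 0.9 -0.1  0.7]
rot err [ 0.  -0.   0.1]
rel bc (up,n,sy) [106.2, 3.5, 0.5]
[[45, [-0.3, -5.0, 56.9], [-0.0, -0.1, -0.2]], [45, [0.1, -0.0, 45.0], [-0.0, 0.0, 0.0]]]
end [507.  -62.2  65. ]
```

View pics/c6.png

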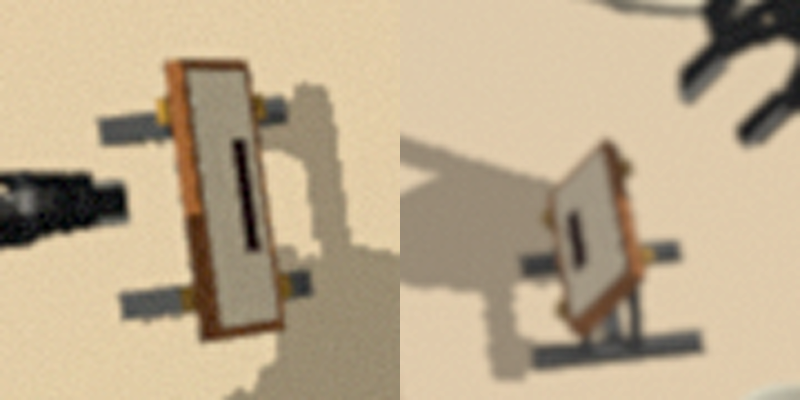

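The board leans correctly in the stand, and the gripper (left, at about (110,200)) is lined up with its middle. Going in to grasp over the top edge.

Call:
servo_tool(
  rows=[
    [45,[0,-4,56],[0,0,0]],
    [45,[0,0,35],[0,0,0]],
    [45,[0,0,10],[0,0,0]],
    [45,[0,0,0],[0,0,0]],
  ],
)

```text
clock: 12.65
eef_pos: [507.5, -62.1, 66.5]
tcp_rot: [2.356, -0.003, 0.145]
contact_force: [-0.6, 0.2, 0.6]
opening: 0.527
```

Run:
```python
from h import *
s=sense();print(s["clock"],s["opening"],s["contact_force"].round(1)); p,R=pose(); n=-zt
print("rel bc (up,n,sy)",[round(float((p-bc)@v),1) for v in(up,n,sy)])
```

```text
12.65 0.5266700814646545 [-0.6  0.2  0.6]
rel bc (up,n,sy) [6.0, 1.1, -0.5]
```

Call:
servo_tool(
  rows=[
    [5,[0,0,0],[0,0,0]],
    [5,[0,0,0],[0,0,0]],
    [5,[0,0,0],[0,0,0]],
    [5,[0,0,0],[0,0,0]],
    [5,[0,0,0],[0,0,0]],
  ],
  force=60,
)

```text
clock: 13.28
eef_pos: [508.1, -61.8, 68.0]
tcp_rot: [2.351, -0.003, 0.148]
contact_force: [-0.4, -3.7, 14.1]
opening: 0.124
```

Run:
```python
from h import *
s=sense();print(s["clock"],s["opening"]*85.4,s["contact_force"].round(1)); p,R=pose(); n=-zt
print("rel bc (up,n,sy)",[round(float((p-bc)@v),1) for v in(up,n,sy)])
bx=98.8; slot=np.array([492,253,8.])
d1=frame(-Z,-sx)
plan([(p+15*up+50*Z,R,5),((505,40,250),d1,5),((slot[0],slot[1],220),down(bx-180),5)])
```

```text
13.275 10.615023986717187 [-0.4 -3.7 14.1]
rel bc (up,n,sy) [7.3, 2.0, -1.2]
[[5, [0.0, 18.0, -25.0], [0.0, 0.0, 0.0]], [5, [0.2, 17.6, -25.2], [0.0, 0.0, 0.0]], [5, [2.0, 5.0, -30.0], [9.1, -0.0, 0.0]], [5, [3.0, -1.0, -30.0], [9.0, -0.1, 0.0]], [5, [2.0, -5.0, -30.0], [9.1, -0.0, 0.0]], [5, [3.0, -9.0, -29.0], [9.0, -0.1, 0.0]], [5, [2.1, -14.4, -26.5], [9.1, -0.0, 0.0]], [5, [5.0, -53.0, 8.0], [0.0, -0.0, -0.1]]]
[[5, [4.0, -53.0, 7.0], [0.0, -0.0, -0.1]], [5, [5.0, -53.0, 8.0], [0.0, -0.0, -0.1]], [5, [4.9, -53.6, 7.0], [0.0, -0.0, -0.1]]]
end [492. 253. 220.]
```

Call:
servo_tool(
  rows=[
    [5,[0,18,-25],[0,0,0]],
    [5,[0,18,-25],[0,0,0]],
    [5,[2,5,-30],[9.1,0,0]],
    [5,[3,-1,-30],[9,0,0]],
    [5,[2,-5,-30],[9.1,0,0]],
    [5,[3,-9,-29],[9,0,0]],
    [5,[2,-14,-26],[9.1,0,0]],
    [5,[5,-53,8],[0,0,0]],
  ],
)

```text
clock: 14.28
eef_pos: [504.1, 88.8, 243.5]
tcp_rot: [-3.135, -0.009, 0.14]
contact_force: [1.0, 0.7, -1.5]
opening: 0.127
```

Call:
servo_tool(
  rows=[
    [5,[4,-53,7],[0,0,0]],
    [5,[5,-53,8],[0,0,0]],
    [5,[5,-54,7],[0,0,-0.4]],
    [5,[0,0,40],[0,0,0]],
    [5,[0,0,20],[0,0,0]],
    [5,[0,0,0],[0,0,0]],
  ],
)

```text
clock: 15.02
eef_pos: [490.2, 252.8, 157.5]
tcp_rot: [-3.138, 0.001, 0.156]
contact_force: [0.3, 0.7, -0.7]
opening: 0.122
```

Run:
```python
from h import *
s=sense();print(s["clock"],s["opening"]*85.4,s["contact_force"].round(1),s["eef_pos"].round(1),s["tcp_rot"].round(3),s["qpos"].round(2))
a=grab_frame("scene"); b=grab_frame("top"); cv2.imwrite("pics/top6.png",b); cv2.imwrite("pics/scene6.png",a)
f=lambda im,x0,y0:cv2.resize(im[y0:y0+110,x0:x0+110],(550,550),interpolation=cv2.INTER_CUBIC)[:,:400]
cv2.imwrite("pics/c7.png",np.clip(np.hstack([f(b,170,195),f(a,365,120)])*1.8,0,255).astype(np.uint8))
for c in("top","scene"):
  grab_frame(c)
  for m in boxes_of(c,"menu_board"): print(c,m["conf"],w(c,m["centre"]).round())
```

```text
15.025 10.44156265900265 [ 0.3  0.7 -0.7] [490.2 252.8 157.5] [-3.138e+00  1.000e-03  1.560e-01] [0.47 0.32 1.86 0.   0.96 1.88]
top 0.81 [475. 248. 168.]
top 0.76 [701. -93.   8.]
top 0.56 [ 589. -213.   11.]
scene 0.86 [531. 254. 150.]
scene 0.68 [ 597. -219.    9.]
scene 0.68 [705. -93.  12.]
```

View pics/c7.png

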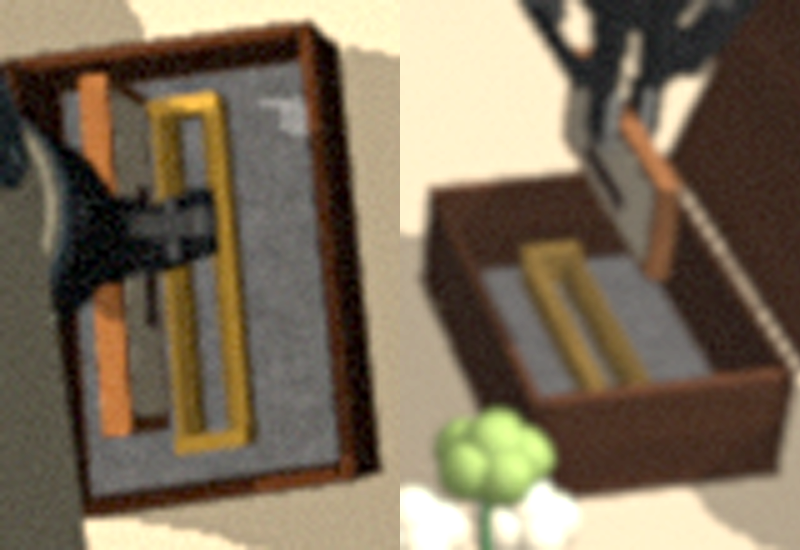

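Run:
```python
from h import *
ft=lambda x,y:(170+x/5-.4,195+y/5-.4); fs=lambda x,y:(365+x/5-.4,120+y/5-.4)
p,R=pose()
for zt_ in(176,180,184):
    q=np.array([ray("top",ft(*v),zt_)[:2] for v in((78,75),(107,77),(103,435),(132,432))])
    d=q[2]+q[3]-q[0]-q[1]; print(zt_,q.mean(0).round(1),"len",np.hypot(*d).round(1)/2,"dir",np.degrees(np.arctan2(d[1],d[0])).round(2))
r=np.radians(188.9); u=np.array([np.cos(r),np.sin(r),0]); v=np.cross(u,Z) # u board long, v slot -x? 
c=np.array([490.5,252.5,0])
for zz in(180,120):
    for a in(-75,):
        for b in(-6,6): print("board near end",zz,b,((pix("scene",c+a*u+b*v+zz*Z)-(365-.4,120-.4))*5).round())
for zz in (35,):
    for a in(-85,85):
        for b in(-17,17): print("slot",a,b,"scene",((pix("scene",np.array([492,253,0])+a*u+b*v+zz*Z)-(365-.4,120-.4))*5).round(),"top",((pix("top",np.array([492,253,0])+a*u+b*v+zz*Z)-(170-.4,195-.4))*5).round())
```

```text
176 [491.6 255.6] len 148.9 dir -171.13
180 [491.4 254.4] len 148.15 dir -171.13
184 [491.2 253.2] len 147.4 dir -171.13
board near end 180 -6 [259. 182.]
board near end 180 6 [281. 180.]
board near end 120 -6 [245. 278.]
board near end 120 6 [266. 275.]
slot -85 -17 scene [214. 417.] top [219.  94.]
slot -85 17 scene [273. 410.] top [151. 103.]
slot 85 -17 scene [125. 247.] top [248. 440.]
slot 85 17 scene [178. 241.] top [177. 449.]
```

Measured in the same camera, the board is within about 1–2 mm of the slot line and parallel to it to about 0.2°. Both cameras put its bottom edge at z≈120, so home should be at TCP z≈45.5. Lowering.

Call:
servo_tool(
  rows=[
    [5,[1,1,40],[0,0,0]],
    [5,[0,0,27],[0,0,0]],
    [5,[0,0,0],[0,0,0]],
    [5,[0,0,0],[0,0,0]],
  ],
)

```text
clock: 15.82
eef_pos: [493.8, 252.4, 92.8]
tcp_rot: [-3.137, -0.003, 0.154]
contact_force: [0.2, 0.0, -1.0]
opening: 0.127
```

Call:
servo_tool(
  rows=[
    [5,[0,0,10],[0,0,0]],
    [5,[0,0,6],[0,0,0]],
    [5,[0,0,4],[0,0,0]],
    [5,[0,0,0],[0,0,0]],
  ],
)

```text
clock: 16.32
eef_pos: [492.8, 252.0, 71.2]
tcp_rot: [-3.138, -0.001, 0.154]
contact_force: [0.2, 0.5, -1.0]
opening: 0.124
```

Call:
servo_tool(
  rows=[
    [5,[-0.5,0,6],[0,0,0]],
    [5,[0,0,4],[0,0,0]],
    [5,[0,0,0],[0,0,0]],
  ],
)

```text
clock: 16.7
eef_pos: [492.2, 252.0, 61.1]
tcp_rot: [-3.138, -0.001, 0.154]
contact_force: [-0.5, -0.3, -1.4]
opening: 0.125
```

Call:
servo_tool(
  rows=[
    [5,[0,0,6],[0,0,0]],
    [5,[0,0,4],[0,0,0]],
    [5,[0,0,0],[0,0,0]],
  ],
)

```text
clock: 17.08
eef_pos: [492.2, 252.0, 51.1]
tcp_rot: [-3.138, -0.001, 0.154]
contact_force: [-0.1, 0.4, -0.6]
opening: 0.126
```

In the slot with no contact force. Going down the last bit until it touches the floor.

Call:
servo_tool(
  rows=[
    [5,[0,0,3],[0,0,0]],
    [5,[0,0,2],[0,0,0]],
    [5,[0,0,0],[0,0,0]],
  ],
)

```text
clock: 17.45
eef_pos: [492.5, 252.3, 47.3]
tcp_rot: [-3.137, -0.002, 0.154]
contact_force: [-3.4, -0.9, 9.6]
opening: 0.127
```

Call:
servo_tool(
  rows=[
    [5,[0,0,1.5],[0,0,0]],
    [5,[0,0,0],[0,0,0]],
  ],
)

```text
clock: 17.7
eef_pos: [492.6, 252.3, 47.3]
tcp_rot: [-3.137, -0.002, 0.154]
contact_force: [-8.8, -3.6, 29.0]
opening: 0.12
```

Call:
servo_tool(
  rows=[
    [5,[0,0,-1.5],[0,0,0]],
    [36,[0,0,0],[0,0,0]],
    [36,[0,0,0],[0,0,0]],
    [36,[0,0,-25],[0,0,0]],
    [36,[0,0,-55],[0,0,0]],
    [36,[0,0,-60],[0,0,0]],
    [36,[0,0,-60],[0,0,0]],
    [36,[0,0,0],[0,0,0]],
  ],
)

```text
clock: 18.7
eef_pos: [494.9, 252.6, 251.4]
tcp_rot: [-3.135, -0.01, 0.154]
contact_force: [0.1, 0.1, -0.2]
opening: 0.422
```

Run:
```python
from h import *
s=sense();print(s["clock"],s["opening"]*85.4,s["contact_force"].round(1),s["eef_pos"].round(1),s["tcp_rot"].round(3),s["qpos"].round(2))
a=grab_frame("scene"); b=grab_frame("top"); cv2.imwrite("pics/top7.png",b); cv2.imwrite("pics/scene7.png",a)
f=lambda im,x0,y0:cv2.resize(im[y0:y0+110,x0:x0+110],(550,550),interpolation=cv2.INTER_CUBIC)[:,:400]
cv2.imwrite("pics/c8.png",np.clip(np.hstack([f(b,170,195),f(a,365,120)])*1.8,0,255).astype(np.uint8))
r=np.radians(188.9); u=np.array([np.cos(r),np.sin(r),0]); v=np.cross(u,Z); c=np.array([492,253,0])
for a_ in(-75,75):
    for b_ in(-6,6): print("pred top edge z68",a_,b_,"scene",((pix("scene",c+a_*u+b_*v+68*Z)-(365-.4,120-.4))*5).round(),"top",((pix("top",c+a_*u+b_*v+68*Z)-(170-.4,195-.4))*5).round())
for c_ in("top","scene"):
    for k in("lid","lid_handle"):
        for m in boxes_of(c_,k)[:2]: print(c_,k,m["conf"],w(c_,m["centre"]).round())
```

```text
18.7 36.022796801720304 [ 0.1  0.1 -0.2] [494.9 252.6 251.4] [-3.135 -0.01   0.154] [0.47 0.22 1.77 0.   1.14 1.88]
pred top edge z68 -75 -6 scene [234. 357.] top [181. 107.]
pred top edge z68 -75 6 scene [255. 354.] top [156. 110.]
pred top edge z68 75 -6 scene [152. 209.] top [206. 424.]
pred top edge z68 75 6 scene [171. 207.] top [180. 427.]
top lid 0.6 [440. 332.  96.]
top lid_handle 0.7 [436. 330.  96.]
scene lid 0.6 [547. -61.   9.]
scene lid 0.58 [494. 355. 153.]
scene lid_handle 0.76 [494. 351. 149.]
```

View pics/c8.png

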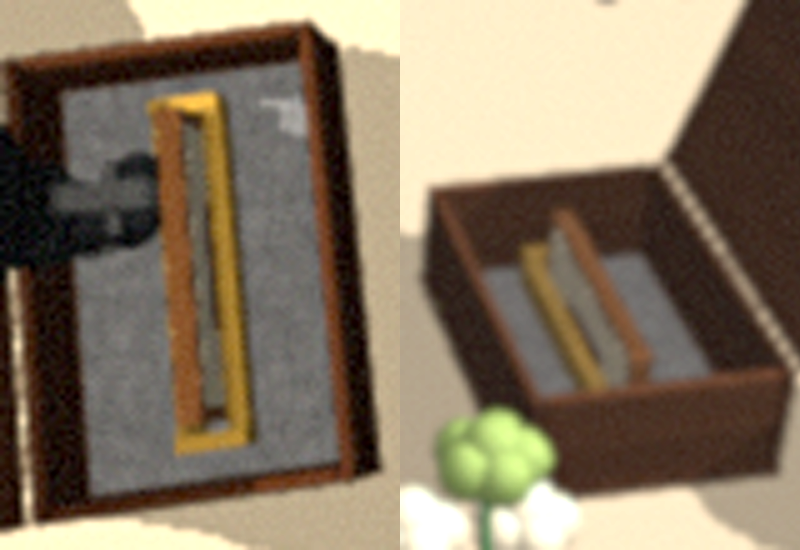

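The board sits home: its top edge is at (152..205, 108..430) in the crop, matching the prediction for z = 68 mm to within a pixel of the image. The scene view agrees and the lid is still open. Next I push the lid from behind, off the knob.

Run:
```python
from h import *
ft=lambda x,y:(105+(x-300)/2-.25,190+(y-350)/2-.25)
b=np.radians(98.8); bx=np.array([np.cos(b),np.sin(b),0]); by=np.cross(Z,bx); c=np.array([492,253,0.])
for zz in(205,215,223): print(zz,[round(float((ray("top",ft(*q),zz)-c)@bx),1) for q in((327,368),(337,588))])
Q=down(98.8-180)
B=lambda x,y,z:c+x*bx+y*by+z*Z
p,R=plan([(B(20,10,300),Q,0),(B(185,55,300),Q,0),(B(185,55,180),Q,0)])
```

```text
205 [133.0, 130.5]
215 [128.2, 125.7]
223 [124.3, 121.8]
[[0, [-5.0, -11.0, -28.0], [-0.1, 0.0, 0.0]], [0, [-4.2, -11.2, -27.1], [-0.1, 0.1, 0.0]], [0, [-15.0, -55.0, -0.0], [0.0, -0.0, 0.0]], [0, [-15.0, -55.0, -0.0], [0.0, -0.0, 0.0]], [0, [-14.9, -55.0, -0.1], [0.0, -0.0, 0.0]], [0, [-0.0, -0.0, 40.0], [0.0, -0.0, 0.0]], [0, [-0.0, -0.0, 40.0], [0.0, -0.0, 0.0]], [0, [-0.1, -0.0, 40.0], [0.0, -0.0, 0.0]]]
end [409.3 427.4 180. ]
```

Call:
servo_tool(
  rows=[
    [0,[-5,-11,-28],[0,0,0]],
    [0,[-4,-11,-27],[0,0,0]],
    [0,[-15,-55,0],[0,0,0]],
    [0,[-15,-55,0],[0,0,0]],
    [0,[-15,-55,0],[0,0,0]],
    [0,[0,0,40],[0,0,0]],
    [0,[0,0,40],[0,0,0]],
    [0,[0,0,38],[0,0,0]],
  ],
)

```text
clock: 20.0
eef_pos: [409.5, 427.7, 181.6]
tcp_rot: [-3.139, 0.0, 0.155]
contact_force: [0.7, -0.6, 0.3]
opening: -0.0
```

Call:
servo_tool(
  rows=[
    [0,[0,20,0],[0,0,0]],
    [0,[0,12,0],[0,0,0]],
    [0,[0,10,0],[0,0,0]],
    [0,[0,10,0],[0,0,0]],
    [0,[0,0,0],[0,0,0]],
  ],
)

```text
clock: 20.62
eef_pos: [418.7, 376.1, 184.8]
tcp_rot: [-3.137, -0.003, 0.153]
contact_force: [-0.4, 0.7, 0.1]
opening: -0.002
```

Call:
servo_tool(
  rows=[
    [0,[0,10,0],[0,0,0]],
    [0,[0,10,0],[0,0,0]],
    [0,[0,10,0],[0,0,0]],
    [0,[0,10,0],[0,0,0]],
    [0,[0,10,0],[0,0,0]],
    [0,[0,0,0],[0,0,0]],
  ],
)

```text
clock: 21.38
eef_pos: [426.0, 326.4, 183.8]
tcp_rot: [-3.138, -0.002, 0.153]
contact_force: [-0.9, 0.2, -0.1]
opening: -0.001
```

Run:
```python
from h import *
s=sense();print(s["clock"],s["contact_force"].round(1),s["eef_pos"].round(1))
a=grab_frame("scene"); b=grab_frame("top"); cv2.imwrite("pics/top8.png",b); cv2.imwrite("pics/scene8.png",a)
f=lambda im,x0,y0:cv2.resize(im[y0:y0+150,x0:x0+150],(400,400),interpolation=cv2.INTER_CUBIC)
cv2.imwrite("pics/c9.png",np.clip(np.hstack([f(b,100,180),f(a,350,60)])*1.6,0,255).astype(np.uint8))
```

```text
21.375 [-0.9  0.2 -0.1] [426.  326.4 183.8]
```

View pics/c9.png

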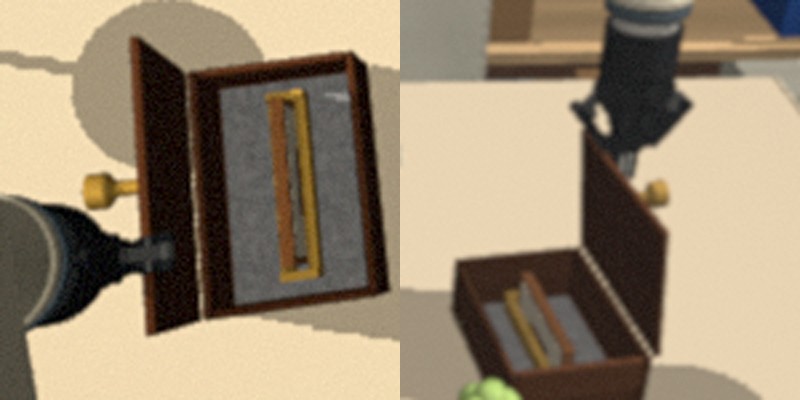

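The lid is now about vertical, the finger is behind it, and the board is undisturbed. Pushing further over.

Call:
servo_tool(
  rows=[
    [0,[0,10,0],[0,0,0]],
    [0,[0,10,0],[0,0,0]],
    [0,[0,10,0],[0,0,0]],
    [0,[0,0,0],[0,0,0]],
    [0,[0,-30,-30],[0,0,0]],
    [0,[0,-20,-40],[0,0,0]],
    [0,[0,0,-40],[0,0,0]],
    [0,[0,0,0],[0,0,0]],
  ],
)

```text
clock: 22.48
eef_pos: [424.0, 348.0, 297.2]
tcp_rot: [-3.134, -0.007, 0.155]
contact_force: [0.5, -0.8, -0.3]
opening: -0.0
```

Run:
```python
from h import *
s=sense();print(s["clock"],s["contact_force"].round(1),s["eef_pos"].round(1))
a=grab_frame("scene"); b=grab_frame("top"); cv2.imwrite("pics/top9.png",b); cv2.imwrite("pics/scene9.png",a)
f=lambda im,x0,y0:cv2.resize(im[y0:y0+150,x0:x0+150],(400,400),interpolation=cv2.INTER_CUBIC)
cv2.imwrite("pics/c10.png",np.clip(np.vstack([np.hstack([f(b,100,180),f(a,350,60)])*1.6,np.hstack([cv2.resize(x,(400,200)) for x in (b,a)])*1.3]),0,255).astype(np.uint8))
```

```text
22.475 [ 0.5 -0.8 -0.3] [424.  348.  297.2]
```

View pics/c10.png

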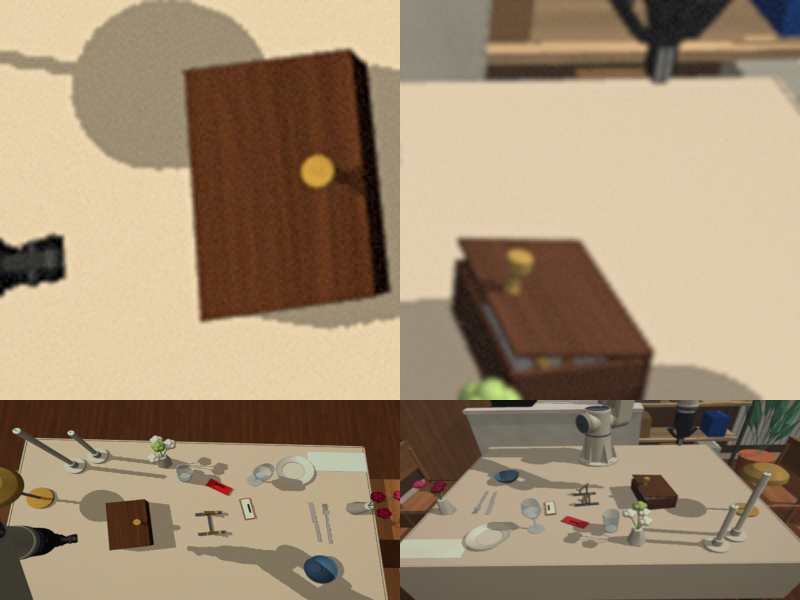

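The first frame of the pair (scene) caught the lid still falling. In the later one (top) it covers the box. I have used my 12 views, so I'll let it settle and check numerically.

Call:
servo_tool(
  rows=[
    [0,[0,0,0],[0,0,0]],
    [0,[0,0,0],[0,0,0]],
    [0,[0,0,0],[0,0,0]],
    [0,[0,0,0],[0,0,0]],
    [0,[0,0,0],[0,0,0]],
    [0,[0,0,0],[0,0,0]],
  ],
)

```text
clock: 23.32
eef_pos: [422.7, 346.5, 293.9]
tcp_rot: [-3.137, -0.002, 0.154]
contact_force: [0.7, 0.4, -0.6]
opening: 0.003
```

Run:
```python
from h import *
s=sense();print(s["clock"],s["contact_force"].round(1),s["eef_pos"].round(1))
b_=np.radians(98.8); bx=np.array([np.cos(b_),np.sin(b_),0]); by=np.cross(Z,bx); c=np.array([492,253,0.])
prev=cv2.imread("pics/scene9.png"); a=grab_frame("scene"); b=grab_frame("top"); cv2.imwrite("pics/scene10.png",a)
K={}
for n,im in(("scene",a),("top",b)):
    roi={"scene":(360,140,450,230),"top":(165,195,255,305)}[n]
    h=cv2.cvtColor(im[roi[1]:roi[3],roi[0]:roi[2]],cv2.COLOR_BGR2HSV); m=cv2.inRange(h,(15,110,60),(35,255,255))
    k,l,st,ce=cv2.connectedComponentsWithStats(m); i=1+np.argmax(st[1:,4]); K[n]=ce[i]+roi[:2]; print(n,"knob px",K[n].round(1),st[i].tolist())
# predicted knob px vs lid angle, and lid free-edge corners
for th in(0,.03,.06,.1,.2):
    def L(d,off,y): return c+bx*(75-d*np.cos(th)+off*np.sin(th))+by*y+Z*(73+d*np.sin(th)+off*np.cos(th))
    print(th,"scene knob",[pix("scene",L(d,35,0)).round(1).tolist() for d in(130,)],"top",[pix("top",L(d,35,0)).round(1).tolist() for d in(130,)],"scene edge corners",[pix("scene",L(150,8,y)).round(1).tolist() for y in(-110,110)])
# vertical profile in scene through near front lid edge & grey interior count
reg=lambda im:im[150:225,365:445].astype(int)
def grey(im): r=reg(im); return int(((r.max(2)-r.min(2)<14)&(r.mean(2)>45)&(r.mean(2)<110)).sum())
print("grey px open/falling/now",grey(cv2.imread("pics/scene7.png")),grey(prev),grey(a))
for col in(396,410,430): print(col,a[185:225,col].mean(1).round().astype(int).tolist())
for cam in("scene","top"):
    for t in("lid_handle","wine_glass","tumbler","menu_board"):
        for m in boxes_of(cam,t)[:3]: print(cam,t,round(m["conf"],2),w(cam,m["centre"]).round())
```

```text
23.325 [ 0.7  0.4 -0.6] [422.7 346.5 293.9]
scene knob px [391.5 164.8] [26, 18, 12, 18, 124]
top knob px [218.6 243.8] [47, 42, 14, 14, 144]
0 scene knob [[387.6, 165.6]] top [[225.4, 243.4]] scene edge corners [[391.3, 197.7], [370.2, 153.8]]
0.03 scene knob [[388.1, 164.4]] top [[224.5, 243.4]] scene edge corners [[391.6, 196.4], [370.3, 152.6]]
0.06 scene knob [[388.6, 163.2]] top [[223.6, 243.4]] scene edge corners [[391.9, 195.0], [370.6, 151.3]]
0.1 scene knob [[389.4, 161.6]] top [[222.3, 243.3]] scene edge corners [[392.4, 193.2], [371.0, 149.6]]
0.2 scene knob [[391.7, 157.7]] top [[218.6, 243.3]] scene edge corners [[394.0, 188.6], [372.2, 145.3]]
grey px open/falling/now 510 101 6
396 [41, 40, 42, 41, 41, 41, 41, 41, 42, 44, 42, 42, 39, 35, 35, 35, 31, 27, 28, 27, 29, 29, 26, 30, 37, 39, 45, 41, 35, 28, 29, 41, 67, 105, 138, 151, 152, 151, 149, 150]
410 [40, 40, 39, 41, 41, 41, 40, 41, 41, 42, 41, 37, 33, 30, 31, 30, 27, 28, 27, 28, 29, 28, 29, 28, 25, 27, 27, 25, 26, 27, 28, 29, 44, 79, 112, 125, 127, 127, 126, 127]
430 [44, 42, 44, 43, 45, 43, 44, 43, 40, 35, 33, 36, 33, 29, 29, 29, 28, 27, 29, 27, 29, 29, 26, 24, 25, 26, 24, 24, 22, 29, 40, 65, 82, 85, 87, 86, 87, 86, 86, 93]
scene lid_handle 0.7 [511. 249.  79.]
scene wine_glass 0.91 [ 758. -248.  137.]
scene tumbler 0.81 [772.  49.  78.]
scene tumbler 0.21 [ 759. -251.  136.]
scene menu_board 0.75 [704. -97.  12.]
scene menu_board 0.62 [ 595. -221.    8.]
top lid_handle 0.7 [489. 254.  84.]
top wine_glass 0.69 [ 745. -246.  122.]
top tumbler 0.74 [764.  52.  66.]
top menu_board 0.59 [ 587. -215.   12.]
```

```bash
python3 -c "
from rig import *
print(sense()['clock'],sense()['contact_force'].round(1)); print(sign_off())"
```

```text
23.825 [-0.6  0.1 -0.4]
the job is handed in; nothing more can be done
None
```

The menu board is standing in the brass slot with the lid shut over it. I handed the job in at about 23.8 s of the 72 s allowed; no verdict was reported.

**What I did:** I picked up the larger cream board (not the red or the small one) and leaned it on the stand at 45°. I gripped it again over its top long edge and lowered it into the slot until it pressed on the floor, which read 29 N. After letting go, I pushed the lid past vertical from behind, clear of the knob, and it fell shut.

**Last checks:**
- **Board home with the lid open:** its top edge matched the predicted home position in both cameras, to within about a pixel of the top image. It touched the floor about 1.8 mm higher than I had estimated.
- **Lid shut:** its free edge was at image row 197–198, against 197.7 predicted for shut and about 195 for 0.06 rad. Almost no box interior showed any more (6 grey pixels, against 510 with the lid open).
- **Glasses:** the wine glass and tumbler were found at their original places.
- **Robot:** it was clear at z ≈ 294 mm with no contact force.

**What disagreed or stayed unchecked:**
- **Lid picture:** my last viewed scene picture caught the lid still falling, and I had no views left. The shut lid was confirmed only by those numbers.
- **Knob position:** the knob's pixel position did not match my prediction, by 7 pixels in the top view and 4 in the scene view. I put this down to guessing how far the knob sits from the hinge, and did not use it.
- **Board under the lid:** I could not see it after the lid closed.

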